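Hold a gear housing cover aligned over its bolt holes

TASK

Take the flat wooden-handled brush off the open green gear housing and lay it flat in the empty compartment of the orange tool tray, either way round. Then pick up the aluminium cover plate by its red rib and finish still holding it in the gripper, level and still about 20 mm above the housing's flange, its lug over the housing's lug and all five holes lined up over the threaded holes, so that a workmate can start the bolts. Never press the cover on the housing, and leave the screwdriver, screw jar and wax tin alone.

Things in the scene. Friction and masses are not known exactly. Their poses are not given: they have to be found in the camera images.
- housing: Open green gear housing fixed to the bench, 56 mm high. Top: steel flange 150 (x) x 110 (y) x 12 mm with a 100 x 64 opening and a lug, 36 wide, jutting 30 mm out at the -x end. Five threaded 10 mm holes at x,y = (-62,-42), (-62,42), (62,-42), (62,42) and, in the lug, (-90,0). Origin: centre of the 150 x 110 outline, at the bench; z up. Lug faces the robot within 25 degrees.
- housing_lug_hole (a point): Centre of the threaded hole in the housing's lug, at the flange's top face (56 mm above the bench); axes as the housing
- housing_left_hole (a point): Centre of the housing's threaded hole at x 62, y +42 mm, at the flange's top face; axes as the housing
- housing_right_hole (a point): Centre of the housing's threaded hole at x 62, y -42 mm, at the flange's top face; axes as the housing
- cover: Loose 0.35 kg aluminium cover, 150 (x) x 110 (y) x 8 mm, lug at -x and five 12 mm through holes as on the housing. Grip: red upright rib along x, 76 long, 12 wide, top 40 mm above the underside; pinch across y. Origin: centre of the 150 x 110 underside, z up; mass centre within 10 mm. Lies flat on the bench left or right of the housing, lug to the robot within 30 degrees.
- cover_lug_hole (a point): Centre of the hole in the cover's lug, at the underside; axes as the cover
- cover_left_hole (a point): Centre of the cover's hole at x 62, y +42 mm, at the underside; axes as the cover
- cover_right_hole (a point): Centre of the cover's hole at x 62, y -42 mm, at the underside; axes as the cover
- cover_rib (a point): Middle of the top of the cover's red rib, 40 mm above the underside
- brush: Loose flat bench brush, 216 (y) x 53 (x) x 12 mm, 0.08 kg, flat across the housing's flange, handle roughly towards the robot. Bristles at -y, metal ferrule 52 wide at y -60 to -30, tapering to the wooden handle, about 23 wide and 11 mm thick, y +20 to +108. Origin: centre of its underside, z up.
- tray: Orange tool tray fixed to the bench on the other side of the housing from the cover, 256 (x) x 175 (y) x 22 mm high, walls and floor 5 mm. Two compartments 246 (x) x 80 (y) mm side by side, x away from the robot within 15 degrees; the +y one is empty, the -y one holds the screwdriver. Origin: centre of its underside.
- empty_slot (a point): Centre of the floor of the tray's empty compartment, 5 mm above the bench; x along the compartment, z up
- screwdriver: Loose screwdriver with a green handle, 27 x 216 x 29 mm, in the tray's other compartment: leave alone. Origin: centre of the underside
- screw_jar: Loose screw jar with a yellow lid, 67 mm across, 90 mm high, behind the housing: leave alone. Origin: centre of the underside
- wax_tin: Loose round brown tin, 86 mm across, 38 mm high, back right: leave alone. Origin: centre of the underside

How it is judged:
On the way:
1. the brush lies flat in the empty compartment of the tray and is let go (x of brush in the frame of empty_slot between -0.022 and 0.022 m and y of brush in the frame of empty_slot between -0.022 and 0.022 m and z of brush in the frame of empty_slot below 0.008 m and angle between brush's own z axis and vertical below 0.08 rad and angle between the y axis of brush and the x axis of empty_slot, either way round below 0.2 rad and contact force between the fingers and brush below 0.1 N and linear speed of brush below 0.02 m/s), for 0.2 s.
At the end, for the whole second after the job is handed in: Gripper holds the cover still and level (0.08 rad), nothing else touching it, underside 8 to 32 mm above the flange, lug and both far corner holes within 5 mm of their threaded holes; brush flat, lengthwise and released on the empty compartment's floor, within 22 mm of its middle each way (all of step 1 and horizontal distance between cover_lug_hole and housing_lug_hole below 0.005 m and horizontal distance between cover_left_hole and housing_left_hole below 0.005 m and horizontal distance between cover_right_hole and housing_right_hole below 0.005 m and z of cover_lug_hole in the frame of housing_lug_hole between 0.008 and 0.032 m and z of cover_left_hole in the frame of housing_left_hole between 0.008 and 0.032 m and z of cover_right_hole in the frame of housing_right_hole between 0.008 and 0.032 m and angle between cover's own z axis and vertical below 0.08 rad and contact force between the fingers and cover above 2 N and linear speed of cover below 0.01 m/s and angular speed of cover below 0.05 rad/s and contact force between cover and housing below 0.1 N and contact force between cover and brush below 0.1 N and contact force between cover and tray below 0.1 N); the arm keeps its last pose, push and grip.
It fails at once if the cover is pressed on the housing with more than 3 N (contact force between cover and housing above 3 N).
It fails at once if the screwdriver is moved by more than 25 mm (distance of screwdriver from where it was at the start of the episode above 0.025 m).
It fails at once if the screw jar is moved by more than 25 mm (distance of screw_jar from where it was at the start of the episode above 0.025 m).
It fails at once if the wax tin is moved by more than 25 mm (distance of wax_tin from where it was at the start of the episode above 0.025 m).
It also fails if it takes over 54 s, if anything falls off the work surface, if the arm or the gripper's body presses on something with over 40 N, if the wrist force passes 120 N, or if a joint passes its speed limit or range.

ROBOT

A 6-joint arm with a two-finger parallel gripper is mounted at the origin on a cart in front of the work surface, level with it; the furniture and walls round the work are solid. World frame = base frame: x ahead of the robot, y to its left, z up, the work surface at z = 0. Lengths are in m, angles in rad, forces in N, time in s.
With the tool pointing down it reaches from about 0.3 to 0.875 m from the base axis. Payload 6.4 kg.
Tool frame: the origin (TCP) lies at the very end of the fingers, on their centre line; the grasp point (between the pads) lies 19 mm behind it; z points along the fingers, y is the line along which they close (so a half turn about z gives the same grasp; the last joint's range is limited). The gripper opens to 85 mm and grips with 20 to 120 N. Pads are 22 mm wide; open, the fingers measure 114 mm over their backs; the gripper's body (76 mm by 85 mm) begins 54 mm behind the grasp point. The pads swing forward as they close: fully open they stand 13 mm farther back than shut.
Start: joints at [1.039, 0.181, 1.607, -0, 1.354, -0.206], TCP at [0.184, 0.545, 0.231] pointing down, gripper open.
Joint ranges: [-2.99, 2.99], [-0.89, 2.07], [0.3, 2.58], [-1.14, 4.28], [0, 2.63], [-3.12, 3.12]. Speed limits (rad/s): [2.57, 2.57, 3.01, 3.14, 3.14, 3.14].

INTERFACE

Orientations are given as a unit quaternion [w, x, y, z].
In Python, from bench import * gives the robot as it stands. The module is installed in compiled form; this text tells all that it offers.
- The arm moves only by the tool arm_command, never from a script. Its arguments are lists of equal length, an entry for each row: "dp": the shift along the tool's x, y, z in units of 0.25 m (1.0 is 0.25 m), a list of three; "turn": the turn, a rotation vector about the tool's x, y, z in units of 30 degrees (1.0 is 30 degrees), a list of three; "jaw": the opening, from 0 (shut) to 1 (fully open). A call has 1 to 5 rows; each row is the pose to reach, as a shift and turn from the pose commanded when the call began, along the tool's axes at that moment; what a row does not reach only later rows make up. A row lasts 1/8 s, in which the tool goes at most 62.5 mm and 10.7 degrees, less where a joint would pass 70% of its speed; a pose out of reach is approached as far as the arm can. A call with a number of a shift or a turn outside -1 to 1 is refused whole. A call with a gripper value outside its range is refused whole. The fingers move at their own pace and stop on an object; the grip force is fixed at half the most. Time passes only in rows, so rows that repeat a pose let the fingers close. It gives the time, the measured TCP pose, the force, the opening and the grip force at its end, in the units of the state.
- get_obs(): the state, without advancing time (a new reading comes with each control period).
- camera(name): name is "scene" or "side" or "wrist"; returns the picture (480x640x3 uint8, blue, green, red); there is no depth.
- get_calibration(name): a dict with "camera_matrix" (3x3 intrinsics, pixels), "R" (3x3) and "t" (3): a world point X has camera coordinates R X + t; the wrist camera has in their place "mount" (4x4, takes a point from camera to tool coordinates, whose origin is the TCP and whose axes are the flange's). Camera axes: x right, y down, z forward; pixel columns grow to the right and rows downward; lengths in m; the calibration is good to about 2 mm. A picture is of the moment at which its call begins: read the wrist's pose just before it. get_calibration takes no time and is no camera call.
- hand_in(): hands the job in; it is judged then, once.
The state is a dict: "time_s": time; "q": joint angles; "dq": joint speeds; "joint_efforts": joint torques, N m; "eef_pos": TCP position; "eef_rot": TCP orientation; "wrist_force": force on the tool from outside, world axes, zero at the start; "torque": the same for the moment, N m; "opening": opening from 0.0 (shut) to 1.0 (fully open); "grasp_force": force on a finger pad.
Only numpy, scipy, OpenCV 4.12 (cv2) and the standard library are available. Lean on these libraries where they do the work, as an engineer would, in place of code of your own. Each camera call takes 0.05 s, during which the arm holds its last target. There are 200 camera calls.

## Working session

There is one attempt and no reset: what is moved stays moved. The work goes in short steps, Python scripts to look and compute and a tool call to move; the robot and the scene stay as the last step left them, time stands still between calls to the robot, and variables do not carry over. Pictures are saved under pics/ and viewed, at most 13 in all, crops included, and the job is handed in when it is done.

Besides the shell and the picture viewer there is one more tool, called after "Call:" by a JSON object that holds its "op" and its "data". arm_command: Moves the arm, as the interface text tells. Its arguments: {"type":"object","properties":{"dp":{"type":"array"},"turn":{"type":"array"},"jaw":{"type":"array"}},"required":["dp","turn","jaw"]}

```bash
mkdir -p pics; python3 - <<'E'
from bench import *
import cv2,numpy as np
o=get_obs();print(o)
for n in("scene","side"):
    cv2.imwrite(f"pics/{n}0.png",camera(n));c=get_calibration(n);print(n,c)
print(get_calibration("wrist"))
cv2.imwrite("pics/wrist0.png",camera("wrist"))
E
```

```text
{'time_s': 0.0, 'q': array([ 1.03868233e+00,  1.81525109e-01,  1.60799367e+00,  4.19953518e-05,
        1.35377460e+00, -2.06260863e-01]), 'dq': array([0.00084765, 0.00067239, 0.00098588, 0.00155122, 0.00045442,
       0.00194892]), 'joint_efforts': array([-5.78133531e-04, -4.44878983e+01, -3.51330972e+01, -5.62172172e-04,
        9.70745663e-03,  2.16363759e-05]), 'eef_pos': array([0.18374027, 0.54428973, 0.23040002]), 'eef_rot': array([-3.25979874e-04,  1.62211128e-01,  9.86755708e-01, -7.85667945e-04]), 'wrist_force': array([-0.56429167,  0.54261059, -0.23026732]), 'torque': array([ 0.05008233, -0.02461358,  0.03083846]), 'grasp_force': 0.0, 'opening': 1.0013850266939408}
scene {'camera_matrix': array([[622.55501501,   0.        , 315.16476334],
       [  0.        , 622.55501501, 238.36416846],
       [  0.        ,   0.        ,   1.        ]]), 'R': array([[ 0.99224309, -0.12408293, -0.00755484],
       [-0.08232634, -0.61036438, -0.78783101],
       [ 0.09314517,  0.78234184, -0.61584513]]), 't': array([-0.56952866,  0.09425892,  1.83295124])}
side {'camera_matrix': array([[52
[... 172 characters left out ...]
0.16530389,  0.00853677],
       [-0.08402611, -0.54440256, -0.83460498],
       [ 0.14261089,  0.8223749 , -0.55078277]]), 't': array([-0.57615906,  0.10781486,  1.24540467])}
{'camera_matrix': array([[421.35477736,   0.        , 316.28126188],
       [  0.        , 421.35477736, 243.59102638],
       [  0.        ,   0.        ,   1.        ]]), 'mount': array([[ 6.69087535e-04, -9.59604281e-01, -2.81352407e-01,
         7.04348134e-02],
       [ 9.99999462e-01,  4.19189623e-04,  9.48387190e-04,
         3.48913465e-04],
       [-7.92136398e-04, -2.81352891e-01,  9.59604045e-01,
        -1.41024888e-01],
       [ 0.00000000e+00,  0.00000000e+00,  0.00000000e+00,
         1.00000000e+00]])}
```

View pics/scene0.png

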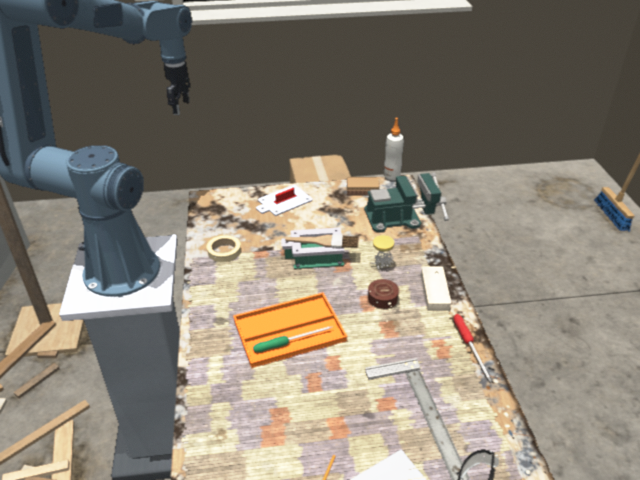

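View pics/side0.png

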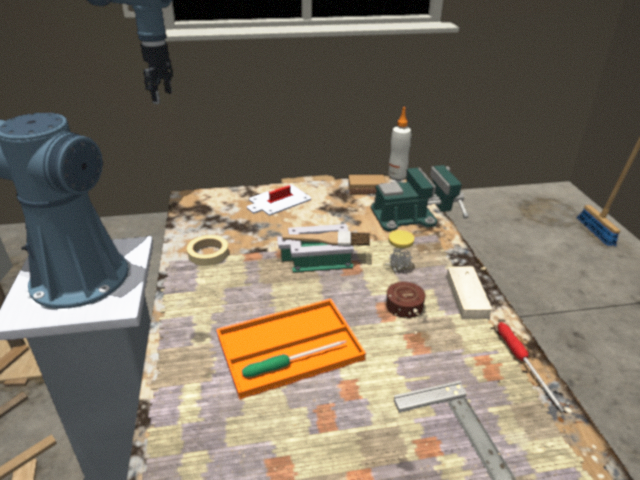

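Both views show the cover at about (281,200) in the side view (back left), the housing with the brush at (325,245), and the tray at (290,345), with its empty compartment on the far (+y) side. I'll get rough positions, then use the wrist camera.

```bash
cat > h.py <<'E'
from bench import *
import cv2,numpy as np
from scipy.spatial.transform import Rotation as Rn
def rot(o): return Rn.from_quat(np.roll(o["eef_rot"],-1))
def cam(n,o=None):
    c=get_calibration(n);K=c["camera_matrix"]
    if n!="wrist": return K,np.array(c["R"]),np.array(c["t"])
    T=np.eye(4);T[:3,:3]=rot(o).as_matrix();T[:3,3]=o["eef_pos"]
    W=np.linalg.inv(T@c["mount"]);return K,W[:3,:3],W[:3,3]
def ray(C,uv,z):
    K,R,t=C;d=R.T@np.linalg.inv(K)@[uv[0],uv[1],1];c=-R.T@t
    return c+d*(z-c[2])/d[2]
def proj(C,X):
    K,R,t=C;p=(K@(R@np.atleast_2d(X).T+t[:,None]));return (p[:2]/p[2]).T
def move(o,pos,yaw):
    """numbers for tool pointing down; yaw = world angle of tool x axis"""
    R=rot(o);G=Rn.from_matrix(np.array([[np.cos(yaw),np.sin(yaw),0],[np.sin(yaw),-np.cos(yaw),0],[0,0,-1]]))
    dp=R.inv().apply(np.array(pos)-o["eef_pos"])/.25
    tv=(R.inv()*G).as_rotvec()/np.radians(30)
    print("dp",dp.round(3),"turn",tv.round(3))
def snap(name):
    o=get_obs();im=camera("wrist");cv2.imwrite(f"pics/{name}.png",im)
    np.save(f"pics/{name}.npy",np.r_[o["eef_pos"],o["eef_rot"]]);return o,im
def load(name):
    a=np.load(f"pics/{name}.npy");return dict(eef_pos=a[:3],eef_rot=a[3:])
E
python3 - <<'E'
from h import *
C=cam("side")
for n,uv,z in [("trayNL",(217,335),.022),("trayFL",(333,303),.022),("trayFR",(363,357),.022),("trayNR",(240,391),.022),("rib",(281,192),.04),("coverlug",(256,208),.008),("hlug",(285,243),.056),("hfarR",(353,248),.056),("bristle",(368,239),.068),("handle",(288,232),.068),("jar",(401,238),.09),("tin",(406,292),.038)]:
    print(n,ray(C,uv,z).round(3))
o=get_obs();M=rot(o).as_matrix();print(M.round(3))
move(o,[.45,.3,.42],0.3)
E
```

```text
trayNL [ 0.324 -0.267  0.022]
trayFL [ 0.574 -0.207  0.022]
trayFR [ 0.603 -0.371  0.022]
trayNR [ 0.365 -0.416  0.022]
rib [0.51  0.276 0.04 ]
coverlug [0.434 0.25  0.008]
hlug [ 0.491 -0.01   0.056]
hfarR [ 0.651 -0.056  0.056]
bristle [ 0.691 -0.041  0.068]
handle [0.502 0.02  0.068]
jar [ 0.76 -0.08  0.09]
tin [ 0.737 -0.214  0.038]
[[-0.947  0.32  -0.001]
 [ 0.32   0.947 -0.001]
 [ 0.    -0.001 -1.   ]]
dp [-1.321 -0.586 -0.757] turn [-2.000e-03  3.000e-03  4.805e+00]
```

Call:
{"op": "arm_command", "data": {"dp": [[-0.18, -0.16, -0.1], [-0.36, -0.33, -0.2], [-0.54, -0.49, -0.3], [-0.72, -0.65, -0.4], [-0.87, -0.79, -0.5]], "turn": [[0, 0, 0], [0, 0, 0], [0, 0, 0], [0, 0, 0], [0, 0, 0]], "jaw": [1, 1, 1, 1, 1]}}

```text
time_s: 0.78
eef_pos: [0.3242, 0.2917, 0.3538]
eef_rot: [-0.0, 0.162, 0.987, -0.0]
wrist_force: [0.8, 0.9, -0.8]
opening: 0.999
grasp_force: 0.0
```

Call:
{"op": "arm_command", "data": {"dp": [[-0.18, -0.16, 0], [-0.36, -0.33, 0], [-0.54, -0.49, 0], [-0.72, -0.65, 0], [-0.87, -0.79, 0]], "turn": [[0, 0, 0], [0, 0, 0], [0, 0, 0], [0, 0, 0], [0, 0, 0]], "jaw": [1, 1, 1, 1, 1]}}

```text
time_s: 1.4
eef_pos: [0.4673, 0.0346, 0.3532]
eef_rot: [-0.0, 0.163, 0.987, 0.0]
wrist_force: [0.6, -0.1, 0.1]
opening: 0.999
grasp_force: 0.0
```

Call:
{"op": "arm_command", "data": {"dp": [[0, 0, 0], [0, 0, 0], [0, 0, 0]], "turn": [[0, 0, 0], [0, 0, 0], [0, 0, 0]], "jaw": [1, 1, 1]}}

```text
time_s: 1.78
eef_pos: [0.4663, 0.038, 0.3534]
eef_rot: [-0.0, 0.161, 0.987, 0.0]
wrist_force: [0.7, -0.9, -0.8]
opening: 1.003
grasp_force: 0.0
```

```bash
python3 - <<'E'
from h import *
o,im=snap("w1");print(o["eef_pos"],o["time_s"],o["q"])
E
```

```text
[0.4662504  0.03801212 0.35339618] 1.775 [-1.73417706e-01 -1.45372757e-01  1.69517730e+00  2.92888810e-04
  1.59180402e+00 -1.42022181e+00]
```

View pics/w1.png

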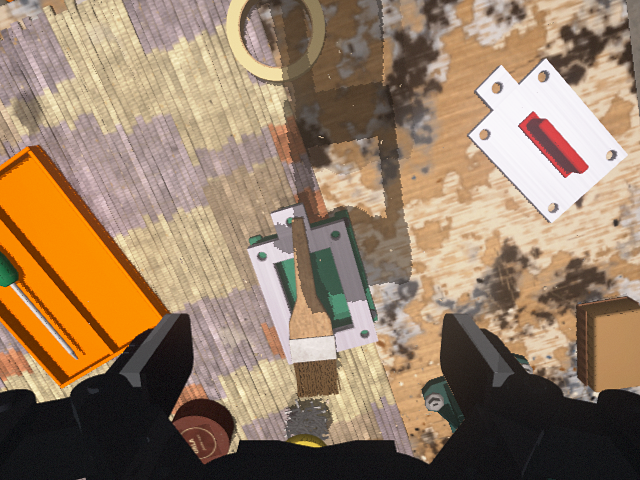

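The wrist view shows the cover holes at (497,87), (543,76), (484,134), (611,154) and (553,208). The housing holes are at (291,222), (336,235), (262,256) and (364,334). The brush runs from about (300,222) to (318,395), and the tray is on the left. I'll fit the rigid poses and enlarge the brush and tray.

```bash
cat >> h.py <<'E'
HP=np.array([[-90,0],[-62,42],[-62,-42],[62,42],[62,-42]])/1000.
def fit(m,w):
    m=np.array(m);w=np.array(w);a=m-m.mean(0);b=w-w.mean(0)
    th=np.arctan2((a[:,0]*b[:,1]-a[:,1]*b[:,0]).sum(),(a*b).sum())
    R=np.array([[np.cos(th),-np.sin(th)],[np.sin(th),np.cos(th)]])
    t=w.mean(0)-R@m.mean(0);return t,th,((m@R.T+t-w)*1000).round(1)
E
python3 - <<'E'
from h import *
im=cv2.imread("pics/w1.png");C=cam("wrist",load("w1"))
w=[ray(C,p,.008)[:2] for p in [(497,87),(543,76),(484,134),(611,154),(553,208)]]
print("cover",*fit(HP,w))
w=[ray(C,p,.056)[:2] for p in [(291,222),(336,235),(262,256),(364,334)]]
print("housing",*fit(HP[:4],w))
a=cv2.resize(im[195:405,240:390],None,fx=2.8,fy=2.8,interpolation=2)
b=cv2.resize(im[140:390,0:180],None,fx=2.1,fy=2.1,interpolation=2)
M=np.zeros((600,798,3),np.uint8);M[:588,:420]=a;M[:525,420:]=b
cv2.imwrite("pics/m1.png",M)
E
```

```text
cover [0.50779044 0.30052506] 0.5003248915872506 [[-0.6 -0.8]
 [-0.9  0.2]
 [ 0.  -0.4]
 [ 1.2  0.9]
 [ 0.3  0. ]]
housing [ 0.57956787 -0.00112543] -0.03999754311226445 [[-0.6  0.1]
 [ 0.1 -0.2]
 [-0.2 -0.2]
 [ 0.7  0.3]]
```

View pics/m1.png

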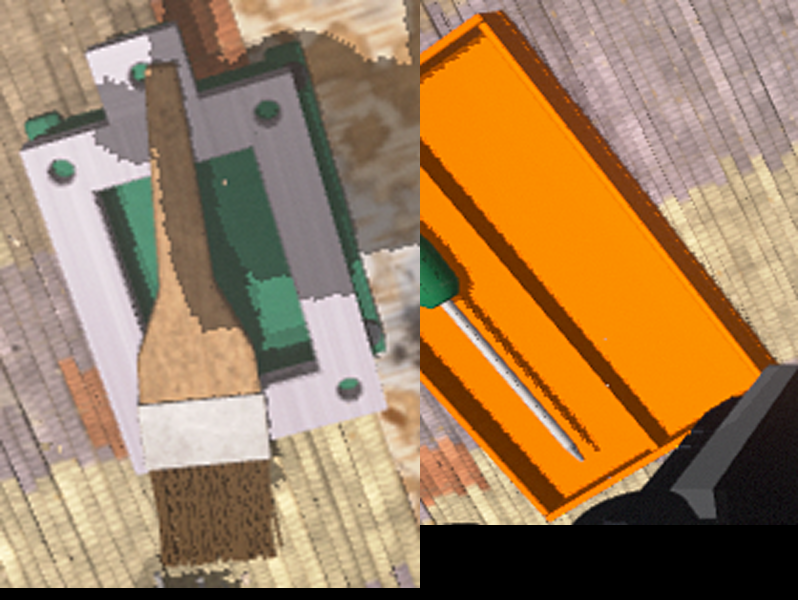

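Enlarged, the brush axis runs from the handle end at w1 pixel (298.2,218.2), past the ferrule at (312.1,337.5) and (313,360), to the bristle end at (317.5,395.7). The tray's outer rim corners are at (31,145.7), (170.5,312.9) and (61,387.6).

```bash
python3 - <<'E'
from h import *
o=get_obs();C=cam("wrist",load("w1"))
p=[ray(C,u,z)[:2] for u,z in [((298.2,218.2),.066),((312.1,337.5),.068),((313,360),.068),((317.5,395.7),.066)]]
b=fit([[0,.108],[0,-.03],[0,-.06],[0,-.108]],p);print("brush",*b)
p=[ray(C,u,.022)[:2] for u in [(31,145.7),(170.5,312.9),(61,387.6)]]
t=fit([[-.128,.0875],[.128,.0875],[.128,-.0875]],p);print("tray",*t)
th=t[1];print("slot",t[0]+.0425*np.array([-np.sin(th),np.cos(th)]))
S=cam("side")
p=[ray(S,u,.022)[:2] for u in [(217,335),(333,303),(363,357),(240,391)]]
t=fit([[-.128,.0875],[.128,.0875],[.128,-.0875],[-.128,-.0875]],p);print("tray side",*t)
E
```

```text
brush [ 0.59173356 -0.01220859] 1.3408105142833608 [[-0.1  0.2]
 [-0.5 -0.9]
 [ 1.1  0.5]
 [-0.5  0.2]]
tray [ 0.46378484 -0.29928143] 0.24163202576975618 [[-7.6 -1.9]
 [ 8.9 -3.1]
 [-1.3  5.1]]
slot [ 0.45361512 -0.25801611]
tray side [ 0.46646127 -0.31537919] 0.21284569774150022 [[ -1.    9.8]
 [ -1.2   4.2]
 [  7.1  -2.4]
 [ -4.9 -11.6]]
```

```bash
python3 - <<'E'
from h import *
o=get_obs();move(o,[.5576,-.0042,.13],2.911);move(o,[.5576,-.0042,.057],2.911)
E
```

```text
dp [-0.4   -0.044  0.894] turn [ 0.     0.    -0.178]
dp [-0.4   -0.044  1.186] turn [ 0.     0.    -0.178]
```

Call:
{"op": "arm_command", "data": {"dp": [[-0.1, -0.01, 0.2], [-0.2, -0.02, 0.4], [-0.3, -0.03, 0.6], [-0.4, -0.044, 0.8], [-0.4, -0.044, 0.9]], "turn": [[0, 0, -0.178], [0, 0, -0.178], [0, 0, -0.178], [0, 0, -0.178], [0, 0, -0.178]], "jaw": [0.45, 0.45, 0.45, 0.45, 0.45]}}

```text
time_s: 2.45
eef_pos: [0.5574, -0.0048, 0.1253]
eef_rot: [-0.002, 0.115, 0.993, 0.0]
wrist_force: [-0.2, 0.3, -0.1]
opening: 0.451
grasp_force: 0.0
```

Call:
{"op": "arm_command", "data": {"dp": [[0, 0, 0.1], [0, 0, 0.2], [0, 0, 0.25], [0, 0, 0.286], [0, 0, 0.286]], "turn": [[0, 0, 0], [0, 0, 0], [0, 0, 0], [0, 0, 0], [0, 0, 0]], "jaw": [0.45, 0.45, 0.45, 0.45, 0.45]}}

```text
time_s: 3.08
eef_pos: [0.5579, -0.0053, 0.0569]
eef_rot: [-0.0, 0.116, 0.993, 0.0]
wrist_force: [-0.4, 0.2, -0.5]
opening: 0.447
grasp_force: 0.0
```

```bash
python3 - <<'E'
from h import *
o,im=snap("w2");print(o["eef_pos"],o["opening"],o["wrist_force"]);move(o,[.5576,-.0042,.057],2.911)
s=camera("side")[190:290,260:400]
M=np.zeros((480,800,3),np.uint8);M[:,:400]=cv2.resize(im[:,120:520],(400,480));M[:285,400:]=cv2.resize(s,(400,285),interpolation=2)
cv2.imwrite("pics/m2.png",M)
E
```

```text
[ 0.55794055 -0.00532554  0.05686422] 0.44738309405132853 [-0.43184231  0.23585693 -0.45278315]
dp [ 0.002  0.004 -0.001] turn [-0.    -0.    -0.003]
```

View pics/m2.png

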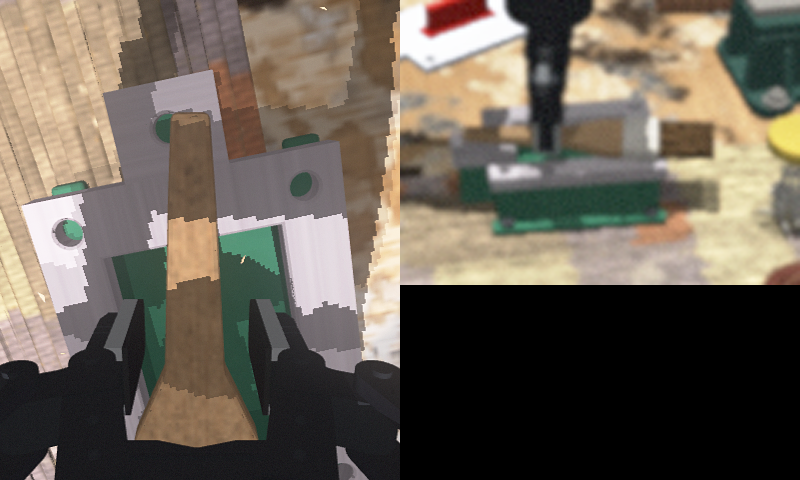

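The handle is centred between the fingers over the opening. I'll close, then lift.

Call:
{"op": "arm_command", "data": {"dp": [[0, 0, 0], [0, 0, 0], [0, 0, 0], [0, 0, 0], [0, 0, 0]], "turn": [[0, 0, 0], [0, 0, 0], [0, 0, 0], [0, 0, 0], [0, 0, 0]], "jaw": [0.05, 0.05, 0.05, 0.05, 0.05]}}

```text
time_s: 3.8
eef_pos: [0.5587, -0.0059, 0.058]
eef_rot: [0.001, 0.116, 0.993, -0.0]
wrist_force: [-0.7, -0.2, 5.9]
opening: 0.22
grasp_force: 58.8
```

Call:
{"op": "arm_command", "data": {"dp": [[0, 0, -0.1], [0, 0, -0.25], [0, 0, -0.45], [0, 0, -0.65], [0, 0, -0.65]], "turn": [[0, 0, 0], [0, 0, 0], [0, 0, 0], [0, 0, 0], [0, 0, 0]], "jaw": [0.05, 0.05, 0.05, 0.05, 0.05]}}

```text
time_s: 4.42
eef_pos: [0.5608, -0.0063, 0.2245]
eef_rot: [0.005, 0.116, 0.993, -0.0]
wrist_force: [0.3, 0.1, -1.7]
opening: 0.219
grasp_force: 58.7
```

```bash
python3 - <<'E'
from h import *
o=get_obs();print(o["q"])
move(o,[.40,-.20,.22],2.911)
move(o,[.40,-.20,.22],3.35)
E
```

```text
[-2.22799332e-01  1.48832824e-01  1.65774590e+00  4.02300153e-05
  1.32541822e+00 -1.56104636e+00]
dp [ 0.447 -0.902  0.014] turn [ 0.     0.018 -0.004]
dp [ 0.447 -0.902  0.014] turn [-0.004  0.018 -0.842]
```

Call:
{"op": "arm_command", "data": {"dp": [[0.05, -0.2, -0.1], [0.1, -0.4, -0.2], [0.2, -0.6, -0.25], [0.3, -0.8, -0.25], [0.4, -0.98, -0.25]], "turn": [[0, 0, -0.2], [0, 0, -0.4], [0, 0, -0.6], [0, 0, -0.84], [0, 0, -0.84]], "jaw": [0.05, 0.05, 0.05, 0.05, 0.05]}}

```text
time_s: 5.05
eef_pos: [0.4025, -0.2219, 0.2807]
eef_rot: [-0.0, -0.104, 0.995, 0.0]
wrist_force: [0.2, -0.5, -1.3]
opening: 0.225
grasp_force: 58.8
```

Call:
{"op": "arm_command", "data": {"dp": [[0, 0, 0], [0, 0, 0]], "turn": [[0, 0, 0], [0, 0, 0]], "jaw": [0.05, 0.05]}}

```text
time_s: 5.3
eef_pos: [0.4039, -0.2208, 0.2809]
eef_rot: [-0.0, -0.103, 0.995, 0.001]
wrist_force: [-0.7, -0.3, -1.2]
opening: 0.218
grasp_force: 58.9
```

```bash
python3 - <<'E'
from h import *
o,im=snap("w3");print(o["eef_pos"],o["time_s"])
E
```

```text
[ 0.40391338 -0.22075715  0.28093076] 5.3
```

View pics/w3.png

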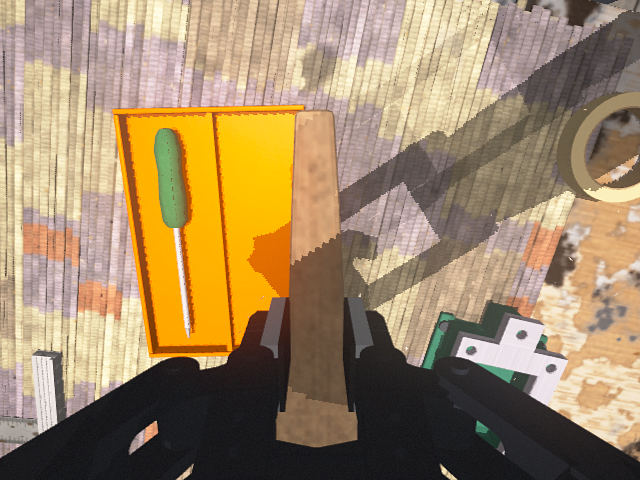

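The tray's rim corners are at (114,109), (304,106) and (150,356), with the divider from (212,112) to (230,350). The handle end is at (315,111), in line with the tool.

```bash
python3 - <<'E'
from h import *
o=load("w3");C=cam("wrist",o)
p=[ray(C,u,.022)[:2] for u in [(114,109),(304,106),(150,356),(212,112),(230,350)]]
t=fit([[-.128,-.0875],[-.128,.0875],[.128,-.0875],[-.123,0],[.123,0]],p);print("tray",*t)
th=t[1];slot=t[0]+.0425*np.array([-np.sin(th),np.cos(th)]);print("slot",slot)
R=rot(o)
for z in(0,-.01): print(proj(C,o["eef_pos"]+R.apply([.073,0,z])), proj(C,o["eef_pos"]+R.apply([.03,0,z])))
g=slot-.035*np.array([np.cos(th),np.sin(th)])  # grip: brush y axis points to robot
move(get_obs(),[*g,.09],th+np.pi);move(get_obs(),[*g,.008],th+np.pi)
E
```

```text
tray [ 0.46700488 -0.30297113] 0.22326860478163077 [[-1.6 -1. ]
 [-2.5  2.2]
 [ 2.  -0.5]
 [-0.4 -1.5]
 [ 2.5  0.8]]
slot [ 0.45759461 -0.26152602]
[[316.68988333 111.38723322]] [[316.5733147 240.8138476]]
[[316.73737134 110.73423525]] [[316.60844888 249.27675985]]
dp [-0.035 -0.208  0.764] turn [ 0.003 -0.001 -0.03 ]
dp [-0.035 -0.209  1.092] turn [ 0.003 -0.001 -0.03 ]
```

The tray fit is good to 2.5 mm, and the brush sits in the grip as expected. Placing it.

Call:
{"op": "arm_command", "data": {"dp": [[-0.03, -0.2, 0.2], [-0.035, -0.208, 0.4], [-0.035, -0.208, 0.6], [-0.035, -0.208, 0.76], [-0.035, -0.208, 0.76]], "turn": [[0, 0, -0.03], [0, 0, -0.03], [0, 0, -0.03], [0, 0, -0.03], [0, 0, -0.03]], "jaw": [0.05, 0.05, 0.05, 0.05, 0.05]}}

```text
time_s: 5.98
eef_pos: [0.422, -0.2667, 0.0884]
eef_rot: [-0.002, -0.112, 0.994, 0.003]
wrist_force: [-0.3, -0.2, -0.3]
opening: 0.217
grasp_force: 59.0
```

Call:
{"op": "arm_command", "data": {"dp": [[0, 0, 0.1], [0, 0, 0.2], [0, 0, 0.28], [0, 0, 0.328], [0, 0, 0.328]], "turn": [[0, 0, 0], [0, 0, 0], [0, 0, 0], [0, 0, 0], [0, 0, 0]], "jaw": [0.05, 0.05, 0.05, 0.05, 0.05]}}

```text
time_s: 6.6
eef_pos: [0.424, -0.27, 0.0103]
eef_rot: [0.0, -0.112, 0.994, -0.0]
wrist_force: [-0.7, 0.1, -1.2]
opening: 0.219
grasp_force: 58.9
```

Call:
{"op": "arm_command", "data": {"dp": [[0, 0, 0], [0, 0, 0], [0, 0, 0], [0, 0, 0]], "turn": [[0, 0, 0], [0, 0, 0], [0, 0, 0], [0, 0, 0]], "jaw": [0.4, 0.4, 0.4, 0.4]}}

```text
time_s: 7.1
eef_pos: [0.4236, -0.2703, 0.0101]
eef_rot: [0.0, -0.111, 0.994, -0.0]
wrist_force: [0.7, -1.3, 0.3]
opening: 0.4
grasp_force: 0.0
```

Call:
{"op": "arm_command", "data": {"dp": [[0, 0, -0.1], [0, 0, -0.2], [0, 0, -0.45], [0, 0, -0.7], [0, 0, -0.95]], "turn": [[0, 0, 0], [0, 0, 0], [0, 0, 0], [0, 0, 0], [0, 0, 0]], "jaw": [0.4, 0.4, 0.4, 0.4, 0.4]}}

```text
time_s: 7.72
eef_pos: [0.4231, -0.2698, 0.2494]
eef_rot: [0.0, -0.111, 0.994, -0.0]
wrist_force: [0.1, -0.7, -0.4]
opening: 0.402
grasp_force: 0.0
```

```bash
python3 - <<'E'
from h import *
o,im=snap("w4");print(o["eef_pos"],o["time_s"],o["q"]);s=camera("side")[280:400,200:380]
M=np.zeros((480,800,3),np.uint8);M[:,:400]=cv2.resize(im[:,80:480],(400,480));M[:267,400:]=cv2.resize(s,(400,267),interpolation=2)
cv2.imwrite("pics/m4.png",M)
for z in(.13,.057): move(o,[.5078-.02,.3005-.01,.20],np.pi+.5)
E
```

```text
[ 0.42312495 -0.26982445  0.24940489] 7.725 [-8.04630315e-01 -1.17570621e-03  1.76640335e+00  8.77772807e-06
  1.37623059e+00 -2.59823599e+00]
dp [-0.748  2.129  0.197] turn [-0.     0.    -0.529]
dp [-0.748  2.129  0.197] turn [-0.     0.    -0.529]
```

View pics/m4.png

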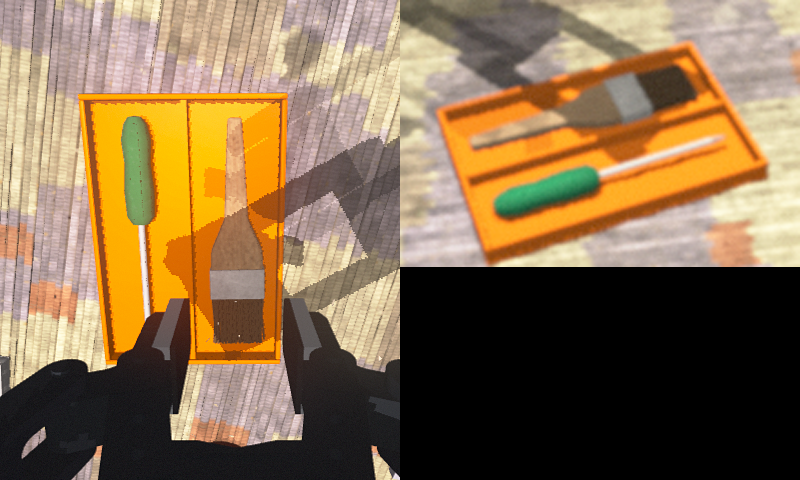

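The brush lies centred and flat in the empty compartment, with its ends at rows 118 and 342 between the walls at 102 and 352. Now the cover.

Call:
{"op": "arm_command", "data": {"dp": [[-0.07, 0.2, 0], [-0.14, 0.4, 0], [-0.21, 0.6, 0], [-0.28, 0.8, 0], [-0.35, 1.0, 0]], "turn": [[0, 0, 0], [0, 0, 0], [0, 0, 0], [0, 0, 0], [0, 0, 0]], "jaw": [0.7, 0.7, 0.7, 0.7, 0.7]}}

```text
time_s: 8.45
eef_pos: [0.4533, -0.0053, 0.247]
eef_rot: [0.0, -0.111, 0.994, 0.0]
wrist_force: [0.9, 0.3, 0.0]
opening: 0.699
grasp_force: 0.0
```

Call:
{"op": "arm_command", "data": {"dp": [[-0.07, 0.2, 0], [-0.14, 0.4, 0], [-0.21, 0.6, 0], [-0.28, 0.8, 0], [-0.35, 1.0, 0]], "turn": [[0, 0, 0], [0, 0, 0], [0, 0, 0], [0, 0, 0], [0, 0, 0]], "jaw": [0.7, 0.7, 0.7, 0.7, 0.7]}}

```text
time_s: 9.07
eef_pos: [0.4834, 0.2579, 0.2468]
eef_rot: [-0.0, -0.111, 0.994, -0.0]
wrist_force: [0.8, -0.5, 0.5]
opening: 0.701
grasp_force: 0.0
```

Call:
{"op": "arm_command", "data": {"dp": [[-0.048, 0.129, 0.1], [-0.048, 0.129, 0.2], [-0.048, 0.129, 0.2], [-0.048, 0.129, 0.2]], "turn": [[0, 0, -0.3], [0, 0, -0.529], [0, 0, -0.529], [0, 0, -0.529]], "jaw": [0.7, 0.7, 0.7, 0.7]}}

```text
time_s: 9.57
eef_pos: [0.4885, 0.2901, 0.198]
eef_rot: [0.0, -0.246, 0.969, -0.0]
wrist_force: [-0.0, 0.7, -0.2]
opening: 0.7
grasp_force: 0.0
```

```bash
python3 - <<'E'
from h import *
o,im=snap("w5");print(o["eef_pos"],o["time_s"],o["q"])
E
```

```text
[0.48850938 0.29008009 0.19797923] 9.575 [ 3.27035446e-01  1.96839608e-01  1.65800401e+00 -7.12014928e-05
  1.28618348e+00 -1.74080705e+00]
```

View pics/w5.png

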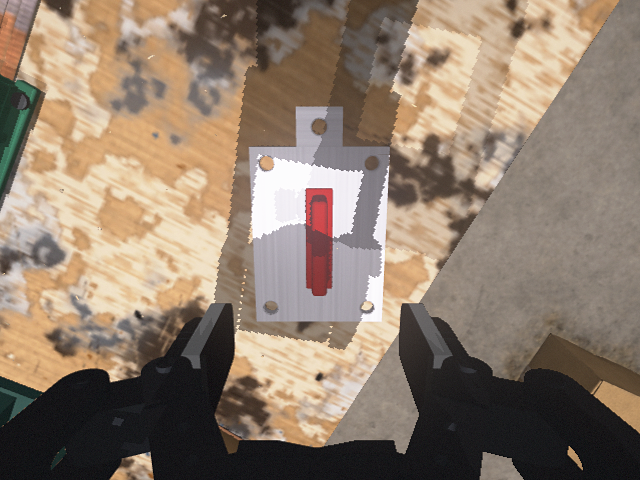

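The cover holes are at (319,126), (371,163), (266,163), (367,306) and (271,307). The rib top runs from (319,196) to (319,295).

```bash
python3 - <<'E'
from h import *
o=load("w5");C=cam("wrist",o)
p=[ray(C,u,.008)[:2] for u in [(319,126),(371,163),(266,163),(367,306),(271,307)]]
t=fit(HP,p);print("cover",*t)
a,b=ray(C,(319,196),.04),ray(C,(319,295),.04);print(a,b,(a+b)/2,np.linalg.norm(a-b))
for z in(.08,.017): move(get_obs(),[*t[0],z],t[1]+np.pi)
E
```

```text
cover [0.50762762 0.30242358] 0.5016182481427723 [[-1.1 -0.9]
 [-1.7  0.7]
 [-0.2 -1.4]
 [ 1.3  1.8]
 [ 1.6 -0.1]]
[0.47185454 0.2828134  0.04      ] [0.53911327 0.31951829 0.04      ] [0.50548391 0.30116584 0.04      ] 0.07662236048193868
dp [-0.089  0.008  0.474] turn [-0.001  0.003 -0.008]
dp [-0.088  0.008  0.726] turn [-0.001  0.003 -0.008]
```

Call:
{"op": "arm_command", "data": {"dp": [[-0.05, 0.008, 0.2], [-0.088, 0.008, 0.4], [-0.088, 0.008, 0.55], [-0.088, 0.008, 0.65], [-0.088, 0.008, 0.705]], "turn": [[0, 0, -0.01], [0, 0, -0.01], [0, 0, -0.01], [0, 0, -0.01], [0, 0, -0.01]], "jaw": [0.7, 0.7, 0.7, 0.7, 0.7]}}

```text
time_s: 10.25
eef_pos: [0.5069, 0.3022, 0.0208]
eef_rot: [0.0, -0.249, 0.969, 0.0]
wrist_force: [0.3, 0.1, -0.1]
opening: 0.702
grasp_force: 0.0
```

Call:
{"op": "arm_command", "data": {"dp": [[0, 0, 0], [0, 0, 0], [0, 0, 0], [0, 0, 0], [0, 0, 0]], "turn": [[0, 0, 0], [0, 0, 0], [0, 0, 0], [0, 0, 0], [0, 0, 0]], "jaw": [0.5, 0.3, 0.02, 0.02, 0.02]}}

```text
time_s: 10.88
eef_pos: [0.5078, 0.3029, 0.0229]
eef_rot: [0.001, -0.25, 0.968, -0.0]
wrist_force: [1.5, -2.2, 6.0]
opening: 0.119
grasp_force: 61.2
```

Call:
{"op": "arm_command", "data": {"dp": [[0, 0, 0], [0, 0, 0], [0, 0, 0]], "turn": [[0, 0, 0], [0, 0, 0], [0, 0, 0]], "jaw": [0.02, 0.02, 0.02]}}

```text
time_s: 11.25
eef_pos: [0.5078, 0.303, 0.0229]
eef_rot: [0.001, -0.25, 0.968, -0.0]
wrist_force: [-0.3, -1.1, 6.9]
opening: 0.116
grasp_force: 61.2
```

Call:
{"op": "arm_command", "data": {"dp": [[0, 0, -0.05], [0, 0, -0.15], [0, 0, -0.3], [0, 0, -0.5], [0, 0, -0.64]], "turn": [[0, 0, 0], [0, 0, 0], [0, 0, 0], [0, 0, 0], [0, 0, 0]], "jaw": [0.02, 0.02, 0.02, 0.02, 0.02]}}

```text
time_s: 11.88
eef_pos: [0.5065, 0.3028, 0.1835]
eef_rot: [0.001, -0.25, 0.968, 0.0]
wrist_force: [-0.2, 0.6, -5.1]
opening: 0.125
grasp_force: 59.9
```

Call:
{"op": "arm_command", "data": {"dp": [[0, 0, 0], [0, 0, 0]], "turn": [[0, 0, 0], [0, 0, 0]], "jaw": [0.02, 0.02]}}

```text
time_s: 12.12
eef_pos: [0.5051, 0.3022, 0.1792]
eef_rot: [-0.002, -0.25, 0.968, -0.0]
wrist_force: [-0.3, 0.8, -4.8]
opening: 0.124
grasp_force: 59.8
```

```bash
python3 - <<'E'
from h import *
o,im=snap("w6");print(o["eef_pos"],o["time_s"],o["q"],o["torque"],o["wrist_force"],o["opening"])
cv2.imwrite("pics/w6c.png",cv2.resize(im[0:370,140:500],None,fx=1.6,fy=1.6,interpolation=2))
th=-.04;move(o,[.5796-.0,-.001,.17],np.pi+th)
# predicted hole pixels in hand
C=cam("wrist",o);print(proj(C,[*(0,0,0)]) is None)
E
```

```text
[0.50513624 0.30223018 0.17917453] 12.125 [ 3.37684371e-01  2.62875032e-01  1.61812875e+00  2.73931494e-05
  1.26364694e+00 -1.73834775e+00] [0.00280453 0.03017418 0.032298  ] [-0.26084284  0.81075988 -4.79838185] 0.12409903178764105
dp [ 0.326 -1.206  0.037] turn [-1.000e-03 -6.000e-03  1.041e+00]
False
```

View pics/w6c.png

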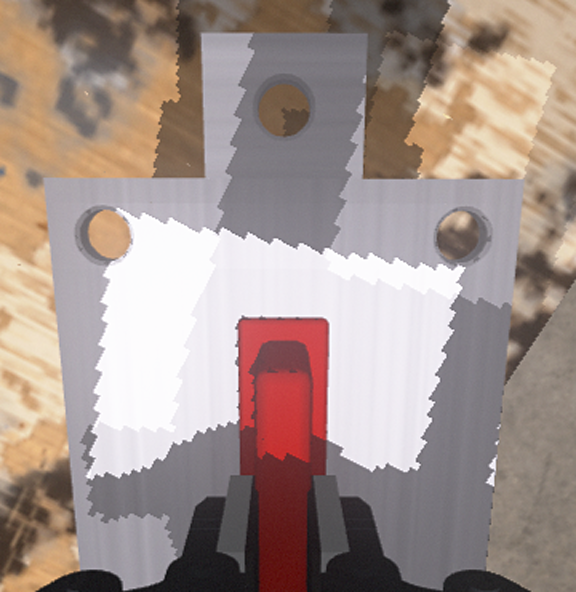

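The cover is held straight. Its near hole rims are at w6 pixels (317.5,66.3), (429.4,147.5) and (205,146.9).

```bash
cat > g.py <<'E'
from h import *
def cover_in_tool(uv,ztool):
    """fit of holes (lug,+y,-y) in tool xy; z plane in tool frame"""
    c=get_calibration("wrist");K=c["camera_matrix"];M=c["mount"];out=[]
    for u in uv:
        d=M[:3,:3]@np.linalg.inv(K)@[*u,1];p=M[:3,3];out.append((p+d*(ztool-p[2])/d[2])[:2])
    out=np.array(out);m=HP[:3]*[-1,1]  # tool x = -cover x, tool y = cover y
    return out,fit(m,out)
E
python3 - <<'E'
from g import *
for z in(.012,.0149,.018):
    a,f=cover_in_tool([(317.5,66.3),(429.4,147.5),(205,146.9)],z);print(z,a.round(4).tolist(),f)
o=get_obs();print(rot(o).as_matrix().round(4))
E
```

```text
0.012 [[0.0878, -0.0], [0.0611, 0.0397], [0.0613, -0.0399]] (array([-0.00128217, -0.00022706]), np.float64(0.0019768149602954156), array([[ 0.9, -0. ],
       [-0.5,  2.2],
       [-0.5, -2.2]]))
0.0149 [[0.0881, -0.0], [0.0609, 0.0405], [0.0611, -0.0406]] (array([-0.00129045, -0.00021954]), np.float64(0.00197681496029542), array([[ 0.6, -0. ],
       [-0.3,  1.5],
       [-0.3, -1.4]]))
0.018 [[0.0885, -0.0], [0.0607, 0.0413], [0.0609, -0.0414]] (array([-0.00129931, -0.00021149]), np.float64(0.0019768149602954563), array([[ 0.2, -0. ],
       [-0.1,  0.6],
       [-0.1, -0.6]]))
[[-8.751e-01 -4.839e-01 -4.300e-03]
 [-4.839e-01  8.751e-01 -1.500e-03]
 [ 4.500e-03  8.000e-04 -1.000e+00]]
```

Call:
{"op": "arm_command", "data": {"dp": [[0.04, -0.12, 0], [0.1, -0.32, 0], [0.16, -0.52, 0], [0.22, -0.72, 0], [0.27, -0.9, 0]], "turn": [[0, 0, 0.1], [0, 0, 0.3], [0, 0, 0.55], [0, 0, 0.8], [0, 0, 1.0]], "jaw": [0.02, 0.02, 0.02, 0.02, 0.02]}}

```text
time_s: 12.8
eef_pos: [0.555, 0.0714, 0.1785]
eef_rot: [-0.002, 0.011, 1.0, 0.0]
wrist_force: [1.0, 1.1, -4.7]
opening: 0.122
grasp_force: 59.8
```

Call:
{"op": "arm_command", "data": {"dp": [[0, 0, 0], [0, 0, 0]], "turn": [[0, 0, 0], [0, 0, 0]], "jaw": [0.02, 0.02]}}

```text
time_s: 13.05
eef_pos: [0.5551, 0.0732, 0.1791]
eef_rot: [-0.002, 0.009, 1.0, 0.0]
wrist_force: [-0.4, -0.1, -4.4]
opening: 0.122
grasp_force: 59.9
```

```bash
python3 - <<'E'
from g import *
o=get_obs();print(o["time_s"],o["eef_pos"]);move(o,[.5783,-.001,.15],np.pi-.04)
E
```

```text
13.05 [0.55508361 0.07319162 0.17913415]
dp [-0.099 -0.295  0.116] turn [ 0.001 -0.007  0.041]
```

Call:
{"op": "arm_command", "data": {"dp": [[-0.03, -0.1, 0], [-0.07, -0.2, 0], [-0.099, -0.295, 0], [-0.099, -0.295, 0.1], [-0.099, -0.295, 0.116]], "turn": [[0, 0, 0.04], [0, 0, 0.04], [0, 0, 0.04], [0, -0.01, 0.04], [0, -0.01, 0.04]], "jaw": [0.02, 0.02, 0.02, 0.02, 0.02]}}

```text
time_s: 13.68
eef_pos: [0.5774, 0.0005, 0.1493]
eef_rot: [-0.0, 0.019, 1.0, 0.001]
wrist_force: [-0.2, -0.1, -4.5]
opening: 0.12
grasp_force: 59.9
```

Call:
{"op": "arm_command", "data": {"dp": [[0, 0, 0.1], [0, 0, 0.16], [0, 0, 0.18], [0, 0, 0.18]], "turn": [[0, 0, 0], [0, 0, 0], [0, 0, 0], [0, 0, 0]], "jaw": [0.02, 0.02, 0.02, 0.02]}}

```text
time_s: 14.18
eef_pos: [0.5799, -0.0008, 0.1072]
eef_rot: [0.002, 0.019, 1.0, 0.0]
wrist_force: [0.2, -0.1, -4.5]
opening: 0.12
grasp_force: 59.9
```

```bash
python3 - <<'E'
from g import *
o,im=snap("w7");print(o["eef_pos"],o["time_s"],o["wrist_force"]);move(o,[.5783,-.001,.099],np.pi-.04)
s=camera("side");print(rot(o).as_matrix().round(4))
M=np.zeros((600,800,3),np.uint8)
M[:320]=cv2.resize(im[20:180,120:520],(800,320),interpolation=2)
M[320:600,:400]=cv2.resize(s[190:288,260:400],(400,280),interpolation=2)
M[320:600,400:]=cv2.resize(camera("scene")[190:288,250:390],(400,280),interpolation=2)
cv2.imwrite("pics/m7.png",M)
E
```

```text
[ 0.57994087 -0.00079214  0.10716977] 14.175 [ 0.20623147 -0.07510416 -4.53135755]
dp [ 0.007 -0.001  0.033] turn [0.    0.009 0.002]
[[-9.992e-01  3.880e-02  4.900e-03]
 [ 3.880e-02  9.992e-01 -0.000e+00]
 [-4.900e-03  1.000e-04 -1.000e+00]]
```

View pics/m7.png

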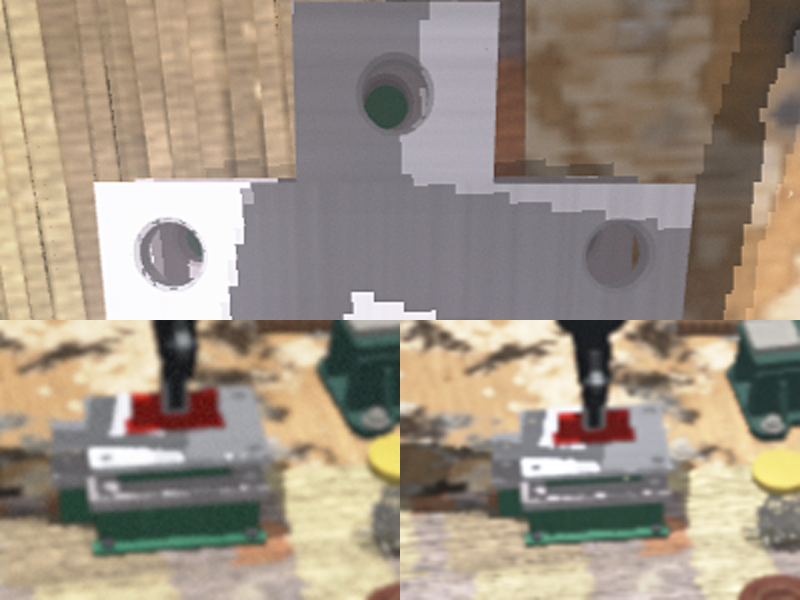

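The lug's threaded hole (green, w7 pixel (313,73.5)) shows through the cover's lug hole at (317.5,66.5). The flange's near corners peep out at (188.5,110.5) and (438.5,109.5), and the cover's near corners are at (167,111) and (467,112.5). I'll work out the offset.

```bash
python3 - <<'E'
from g import *
o=load("w7");C=cam("wrist",o);R=rot(o);th=-.04
x=np.array([np.cos(th),np.sin(th)]);y=np.array([-np.sin(th),np.cos(th)])
f=lambda u,z:ray(C,u,z)[:2]
for b in(0,-.003):
  zc=o["eef_pos"][2]-.0149+b
  h=f((313,73.5),.056+b);c=f((317.5,66.5),zc);d=c-h
  print("lug housing",h,"cover",c,"off x,y mm",(d@x*1e3).round(1),(d@y*1e3).round(1))
  hc=[f(u,.056+b) for u in((188.5,110.5),(438.5,109.5))];cc=[f(u,zc) for u in((167,111),(467,112.5))]
  print("widths",np.linalg.norm(hc[1]-hc[0]),np.linalg.norm(cc[1]-cc[0]))
  for a,e in zip(hc,cc): print("corner off",((e-a)@x*1e3).round(1),((e-a)@y*1e3).round(1))
  for v in(hc,cc): e=v[1]-v[0];print("yaw",np.arctan2(-e[0],e[1]))
h0=np.array([.5796,-.0011])-.09*x;print("fit lug",h0)
E
```

```text
lug housing [0.4909224  0.00145052] cover [0.49215272 0.00318475] off x,y mm 1.2 1.8
widths 0.10851562114530444 0.10572023311054035
corner off 0.7 2.9
corner off 1.7 0.1
yaw -0.03431355546691011
yaw -0.0429022005425712
lug housing [0.49064102 0.00144186] cover [0.49182947 0.00320751] off x,y mm 1.1 1.8
widths 0.11021260174899208 0.10775894566993519
corner off 0.7 2.7
corner off 1.7 0.3
yaw -0.03431355546691015
yaw -0.04290220054257213
fit lug [0.48967199 0.00249904]
```

Call:
{"op": "arm_command", "data": {"dp": [[0.005, -0.006, 0.01], [0.005, -0.006, 0.02], [0.005, -0.006, 0.028], [0.005, -0.006, 0.028], [0.005, -0.006, 0.028]], "turn": [[0, 0, 0], [0, 0, 0], [0, 0, 0], [0, 0, 0], [0, 0, 0]], "jaw": [0.02, 0.02, 0.02, 0.02, 0.02]}}

```text
time_s: 14.95
eef_pos: [0.5787, -0.0026, 0.1001]
eef_rot: [0.003, 0.02, 1.0, -0.0]
wrist_force: [0.7, 0.1, -4.3]
opening: 0.117
grasp_force: 60.0
```

Call:
{"op": "arm_command", "data": {"dp": [[0, 0, 0], [0, 0, 0], [0, 0, 0], [0, 0, 0]], "turn": [[0, 0, 0], [0, 0, 0], [0, 0, 0], [0, 0, 0]], "jaw": [0.02, 0.02, 0.02, 0.02]}}

```text
time_s: 15.45
eef_pos: [0.5787, -0.0026, 0.1001]
eef_rot: [0.003, 0.02, 1.0, -0.0]
wrist_force: [0.0, 0.7, -4.5]
opening: 0.12
grasp_force: 60.0
```

```bash
python3 - <<'E'
from g import *
o,im=snap("w8");print(o["eef_pos"],o["time_s"],o["wrist_force"],o["dq"].round(4));move(o,[.5783,-.001,.099],np.pi-.04)
s=camera("side")
M=np.zeros((600,800,3),np.uint8)
M[:320]=cv2.resize(im[20:180,120:520],(800,320),interpolation=2)
M[320:600,:400]=cv2.resize(s[225:274,280:350],(400,280),interpolation=2)
M[320:600,400:]=cv2.resize(s[280:392,205:365],(400,280),interpolation=2)
cv2.imwrite("pics/m8.png",M)
E
```

```text
[ 0.57868069 -0.00258354  0.10010712] 15.45 [ 0.02371123  0.71013464 -4.48113046] [ 0.0021 -0.0003  0.0022 -0.001   0.     -0.0009]
dp [0.002 0.006 0.004] turn [0.    0.01  0.001]
```

View pics/m8.png

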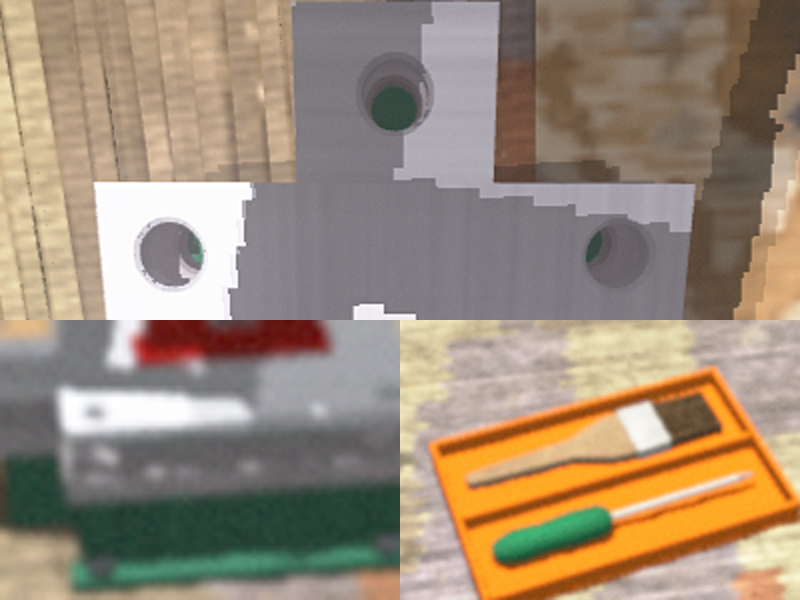

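The threaded hole now shows nearly centred in the lug hole at w8 (316.5,74), and the two near corner holes look symmetric. One numeric check before hand-in.

```bash
python3 - <<'E'
from g import *
o=load("w8");C=cam("wrist",o)
print((ray(C,(317.5,66.5),o["eef_pos"][2]-.0149)-ray(C,(316.5,74),.056))*1e3)
# expected pixels of near threaded holes' centres if aligned
x0=o["eef_pos"]+rot(o).apply([-.0013,0,0]);th=np.pi
W=[[*(x0[:2]+np.array([[np.cos(-.04),np.sin(.04)],[-np.sin(.04),np.cos(.04)]])@p),.056] for p in HP[:3]]
print((proj(C,W)-[120,20])*2)
print(rot(o).apply([0,0,1]))
E
```

```text
[ 0.31289544  0.29557831 29.20711771]
[[391.99643039 105.18825521]
 [588.45461565 246.27953586]
 [195.16472591 245.78769233]]
[ 5.30285529e-03 -1.59971411e-04 -9.99985927e-01]
```

The lug hole is within about 0.5 mm of its threaded hole. The two near threaded holes appear at (195,247) and (595,245), close to the predicted (195,246) and (588,246). The cover is level and still, about 20 mm above the flange, so I'll hand in.

```bash
python3 -c "
from bench import *
print(hand_in())"
```

```text
the job is handed in; nothing more can be done
None
```

The job is handed in at about 15.5 s: the brush lies flat and released in the tray's empty compartment, and the cover is held level about 20 mm above the flange, with its lug hole measured within about 0.5 mm; the far corner holes were hidden, so their fit rests on the measured pose, and the hand-in gave no verdict.

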